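# Open the oil filler of a wood lathe's gearbox

## Task

Open the oil filler on top of the wood lathe's gearbox for topping up: swing the red dust flap right back until it stays open, then unscrew the black filler cap under it and stand the cap upright on the floor of the shallow steel parts tray. The cap's plastic thread strips easily, so ease the cap round and off, never pulling, pressing or leaning hard on it while it is on its neck. Set the cap down rather than dropping it, and leave the other things on the bench where they lie.

Things in the scene. Friction and masses are not known exactly. Their poses are not given: they have to be found in the camera images.
- lathe: Wood lathe, grey-green, bolted to the bench, 0.70 m long (its y, along the bed to the motor), at most 0.19 m high apart from the flap and its hinge. Origin on the bench under the filler; x points away from the robot. Top of its gearbox: flat, 150 mm (x) by 130 mm (y), 175 mm above the bench, filler at the centre.
- filler (a point): Oil filler: this point is on the gearbox top at the filler's centre. z is up, the axis of neck and cap; x points away from the robot to the hinge; y is parallel to the hinge axis. The only thing beside the cap that fingers could hit is the hinge bracket: 51 to 63 mm along x, 21 mm to either side in y, 52 mm high.
- neck_top (a point): Centre of the mouth of the aluminium filler neck, radius 14 mm, which stands 20 mm up from the gearbox top; two steel pins on it, along x and -x of the filler, carry the cap's thread. The neck is inside the cap until the cap's lower rim is above this point.
- flap (a joint): Angle (rad) of the red plastic dust flap over the cap: 0 shut and level, 1.57 upright, 2.2 its stop, leaning back clear of a hand at the cap. Right back means beyond 1.9. The hinge is stiff (about 0.09 N m): the flap stays where it is left. It may start a little ajar.
- flap_tab (a point): Where to hold the flap's thumb tab, a bar 14 mm wide (along the hinge axis), 10 mm thick, 36 mm long, at the flap's front. The point is at mid-width and mid-thickness, 14 mm from the free end, 102 mm from the hinge axis, level with it (1.5 mm higher) when shut. Fingers have room on both sides; held across its width it pivots between the pads, so the hand need not tilt.
- flap_hinge (a point): Point on the flap's hinge axis, 56 mm along the filler's x and 47.5 mm above the gearbox top; the axis is parallel to the filler's y. Between hinge and tab the flap is 3 mm thick: a strip 26 mm wide and a disc of radius 27 mm over the cap.
- cap: Black ribbed filler cap, 70 g, under the flap. Origin at the centre of its lower rim, z up, x along the yellow bar on its top. Head: 44 mm across, 20 to 38 mm above the origin; skirt below: 41 mm across, open underneath, the cap's foot. 1 to 2 mm of play round the neck. The hand may put about 12 N on it there (pull, push, side load, forcing the stop); some 20 N strips the thread.
- cap_grip (a point): Centre of the cap's head, where to grip it, 29 mm above its lower rim. Unscrews counter-clockwise from above, on a coarse cam thread loaded by a sprung seal (4 to 9 N; about 0.1 N m to turn), rising 2 to 3 mm per rad: let the hand rise with it. How tight it is differs: lets go after 1.0 to 2.4 rad, then lifts straight off (not before); it meets a stop about 0.3 rad further on.
- tray: Shallow open parts tray of bare steel, 130 mm (x) by 170 mm (y) outside, 22 mm high, walls and floor 4 mm thick, 0.7 kg, loose on the bench in front of the lathe, left or right. Origin at the centre of its underside, z up. The bolt lies in it near its +y wall.
- bolt: Dark steel hex bolt, 48 mm long, head 20 mm across, lying on the tray's floor near the tray's +y wall, along the tray's x. Origin at the underside near its head, about 58 mm from the tray's centre. Bystander.
- screw_bin: Blue plastic two-compartment bin, 120 by 160 mm, 50 mm high, on the bench on the other side from the tray. Origin at the centre of its underside. Bystander.
- gouge: Turning gouge with a wooden handle, 0.235 m long and 26 mm thick, lying in front of the lathe along its length. Origin at its middle, on the underside. Bystander.
- brush: Bench brush with a wooden handle, lying at the left. Bystander.
- wrench: Steel wrench lying behind the lathe. Bystander.
- oil_can: Red oil can, 68 mm diameter, 0.17 m high with its brass spout, beyond the motor end of the lathe, to its left. Bystander.
- blank: Round wooden blank, 110 mm diameter, 45 mm high, at the right. Bystander.
- offcut: Wooden offcut, 140 by 60 by 35 mm, at the right. Bystander.
There are look-alikes about, which are no part of the job. Of the things that look like the tray, the largest one is meant.

How it is judged (in metres and radians):
On the way, in this order (a step that is already met when the one before it is completed fails the run):
1. the dust flap is swung right back (beyond 1.9 rad) with the cap still on its neck (value of joint flap above 1.9 rad and z of cap in the frame of filler below 0.012 m), for 0.2 s.
2. the cap is unscrewed and lifted clear of the neck (z of cap in the frame of filler above 0.025 m and contact force between cap and lathe below 0.1 N), for 0.2 s.
At the end, for the whole second after the job is handed in: The flap stays open beyond 1.9 rad; the cap stands released and still, upright (within 0.12 rad), open side down on the tray's floor, inside its walls, not on the bolt; the tray stands level (value of joint flap above 1.9 rad and x of cap in the frame of tray between -0.05 and 0.05 m and y of cap in the frame of tray between -0.07 and 0.07 m and z of cap in the frame of tray between 0.001 and 0.008 m and angle between cap's own z axis and vertical below 0.12 rad and angle between tray's own z axis and vertical below 0.08 rad and linear speed of cap below 0.02 m/s); the robot touches nothing.
It fails at once if the cap is forced: more than 36 N of contact force between cap and lathe (contact force between cap and lathe above 36 N).
It fails at once if the cap is dropped (it moves faster than 0.5 m/s without the fingers) (contact force between the fingers and cap below 0.05 N and linear speed of cap above 0.5 m/s).
It fails at once if a bystander is moved more than 30 mm (distance of any of bolt, screw_bin, gouge, brush, wrench, oil_can, blank, offcut from where it was at the start of the episode above 0.03 m).
It also fails if it takes over 72 s, if anything falls off the work surface, if the arm or the gripper's body presses on something with over 40 N, if the wrist force passes 120 N, or if a joint passes its speed limit or range.

## Robot

A 6-joint arm with a two-finger parallel gripper is mounted at the origin on the work surface. World frame = base frame: x ahead of the robot, y to its left, z up, the work surface at z = 0. Lengths are in mm, angles in rad, forces in N, time in s.
With the tool pointing down it reaches from about 250 to 850 mm from the base axis. Payload 12.5 kg.
Tool frame: the origin (TCP) lies midway between the tips of the shut fingers; the grasp point (between the pads) lies bot.pinch_z behind it (bot.pinch_z is the distance from the TCP to the grasp point, in mm); z points along the fingers, y is the line along which they close (so a half turn about z gives the same grasp; the last joint's range is limited). The gripper opens to 93 mm and grips with 3 to 60 N. Pads are 15 mm wide; open, the fingers measure 128 mm over their backs; the gripper's body (75 mm by 188 mm) begins 65 mm behind the grasp point.
Start: joints at [1.018, 0.351, 1.652, -0, 1.139, -0.085], TCP at [247.976, 490.91, 218.633] pointing down, gripper open.
Joint ranges: [-2.75, 2.75], [-0.79, 2.1], [0.01, 2.65], [-1.57, 4.71], [0.07, 3.14], [-2.87, 2.87]. Speed limits (rad/s): [2.22, 2.22, 2.79, 3.14, 3.14, 3.14].

## Interface

Orientations are given as a rotation vector (axis times angle).
In Python, from station import readout, viewer, bot gives the robot as it stands.
- The arm moves only by the tool carry_out, never from a script. Its argument "commands" is a list of rows, each an object with "linear": the shift along the world's x, y, z in m, a list of three; "rot": the turn, a rotation vector about the world's x, y, z in rad, a list of three; "jaw": the opening, from -1 (shut) to 1 (fully open). A call has 1 to 8 rows; each row is the pose to reach, as a shift and turn from the pose commanded when the call began; what a row does not reach only later rows make up. A row lasts 1/8 s, in which the tool goes at most 62.5 mm and 10.7 degrees, less where a joint would pass 70% of its speed; a pose out of reach is approached as far as the arm can. A call with a gripper value outside its range is refused whole. The fingers move at their own pace and stop on an object; the grip force is fixed at half the most. Time passes only in rows, so rows that repeat a pose let the fingers close. It gives the time, the measured TCP pose, the force, the opening and the grip force at its end, in the units of the state.
- readout.get_obs(): the state, without advancing time (a new reading comes with each control period).
- viewer.get_image(name): name is "side" or "top"; returns a dict with "pixels" (480x640x3 uint8, red, green, blue), "camera_matrix" (3x3 intrinsics, pixels), "pose" (4x4, takes a point from camera to world coordinates). Camera axes: x right, y down, z forward; pixel columns grow to the right and rows downward; lengths in mm; the calibration is good to about 2 mm. A picture is of the moment at which its call begins. There is no depth.
- bot.hand_in(): hands the job in; it is judged then, once.
Trained networks look in a picture, given as the dict that the camera call returned (one of the last four; its "shot" number tells which), for a name from the list of things; names that differ only in an ending like _2 or _b are one class to them, and where a whole thing is asked for, a point or a joint stands for the part that bears it (a point fixed in the world has none). Each returns a list of dicts, best first, with "confidence" (0 to 1); they miss things now and then, are a little off and sometimes report something else, mostly with a low value. They report only what shows in the picture. A call takes as long as a camera call. They do not tell look-alikes from the thing itself.
- viewer.spot_in(thing, picture): "at" ([column, row] as shares, 0 to 1, of the picture: columns of its width, rows of its height, amid what is visible of it).
- viewer.silhouettes(thing, picture): "mask" (480x640 bool, what is visible of it) and "at" ([column, row] as shares, 0 to 1, of the picture: columns of its width, rows of its height, amid what is visible of it).
- viewer.tip_of(thing, picture): "at" ([column, row] as shares, 0 to 1, of the picture: columns of its width, rows of its height: a listed point, or the origin of a listed thing).
The state is a dict: "t": time; "joint_positions": joint angles; "qvel": joint speeds; "tau": joint torques, N m; "eef_pos": TCP position; "eef_rot": TCP orientation; "ft_force": force on the tool from outside, world axes, zero at the start; "wrist_torque": the same for the moment, N m; "width": finger opening in mm; "grip_force": force on a finger pad.
Only numpy, scipy, OpenCV 4.12 (cv2) and the standard library are available. Lean on these libraries where they do the work, as an engineer would, in place of code of your own. Each camera call takes 0.05 s, during which the arm holds its last target. There are 200 camera calls.

## Working session

There is one attempt and no reset: what is moved stays moved. The work goes in short steps, Python scripts to look and compute and a tool call to move; the robot and the scene stay as the last step left them, time stands still between calls to the robot, and variables do not carry over. Pictures are saved under pics/ and viewed, at most 10 in all, crops included, and the job is handed in when it is done.

Besides the shell and the picture viewer there is one more tool, called after "Emit:" by a JSON object that holds its "op" and its "data". carry_out: Moves the arm, as the interface text tells. Its arguments: {"type":"object","properties":{"commands":{"type":"array"}},"required":["commands"]}

```bash
mkdir -p pics; cat > h.py <<'E'
import numpy as np, cv2
from station import readout, viewer, bot
def ray(im,at):
    K=np.array(im["camera_matrix"]);T=np.array(im["pose"])
    d=T[:3,:3]@np.linalg.inv(K)@np.array([at[0]*640,at[1]*480,1]);return T[:3,3],d/np.linalg.norm(d)
def onz(im,at,z):
    o,d=ray(im,at);return o+d*(z-o[2])/d[2]
def tri(rs):
    A=sum(np.eye(3)-np.outer(d,d) for o,d in rs);b=sum((np.eye(3)-np.outer(d,d))@o for o,d in rs)
    p=np.linalg.solve(A,b);return p,[np.linalg.norm(np.cross(p-o,d)) for o,d in rs]
def proj(im,p):
    K=np.array(im["camera_matrix"]);T=np.array(im["pose"]);c=K@(T[:3,:3].T@(np.array(p)-T[:3,3]));return c[:2]/c[2]
def save(im,n):cv2.imwrite(n,cv2.cvtColor(im["pixels"],cv2.COLOR_RGB2BGR))
E
python3 - <<'E'
from h import *
np.set_printoptions(precision=1,suppress=True)
I={n:viewer.get_image(n) for n in("side","top")}
for n in I: save(I[n],f"pics/{n}0.png");print(n,np.array(I[n]["pose"])[:3,3],np.array(I[n]["pose"])[:3,2])
for t in "filler neck_top flap_tab flap_hinge cap cap_grip tray bolt screw_bin gouge lathe".split():
    for n in I:
        for d in viewer.tip_of(t,I[n])[:4]:print(t,n,np.array(d["at"])*[640,480],round(d["confidence"],2))
o=readout.get_obs();print(bot.pinch_z,o)
E
```

```text
side [   10.7 -1360.3  1076. ] [ 0.3  0.8 -0.5]
top [ 391.1  -39.6 1476.8] [ 0.1 -0.  -1. ]
filler side [364.8 232.6] 0.87
filler top [313.1 194.3] 0.94
neck_top side [363.6 227.7] 0.63
neck_top top [314. 195.] 0.77
neck_top top [186.8 286.9] 0.56
flap_tab side [348. 222.] 0.83
flap_tab side [381.2 215.8] 0.29
flap_tab top [313.3 204.8] 0.94
flap_hinge side [383.5 217. ] 0.53
flap_hinge side [248.2 236.5] 0.38
flap_hinge top [312.9 172.5] 0.56
cap side [363.  227.8] 0.57
cap_grip side [366.  220.3] 0.58
cap_grip side [257.5 248.6] 0.3
tray side [191.8 259.6] 0.84
tray side [254.9 248.7] 0.62
tray side [359.8 215.9] 0.62
tray top [207.6 283.8] 0.97
tray top [202.7 348. ] 0.76
tray top [185.2 156.2] 0.7
bolt side [251.5 237.7] 0.37
bolt top [190.  285.4] 0.6
screw_bin side [310.5 359. ] 0.79
screw_bin side [362.4 222.9] 0.58
screw_bin top [397.9 290.4] 0.78
gouge side [282.6 298.2] 0.64
gouge side [363.5 230.9] 0.26
gouge top [305.9 289.1] 0.59
lathe side [361.6 284.4] 0.66
18.8 {'t': 1.2, 'joint_positions': array([ 1. ,  0.4,  1.7,  0. ,  1.1, -0.1]), 'qvel': array([ 0.,  0.,  0., -0.,  0., -0.]), 'tau': array([ -0. , -49.7, -28.5,   0.1,   0. ,  -0. ]), 'eef_pos': array([248. , 490.9, 218.6]), 'eef_rot': array([-0.7, -3.1,  0. ]), 'ft_force': array([-0.1,  0.1,  0.8]), 'wrist_torque': array([ 0.,  0., -0.]), 'grip_force': 0.0, 'width': 92.84398520455977}
```

View pics/side0.png

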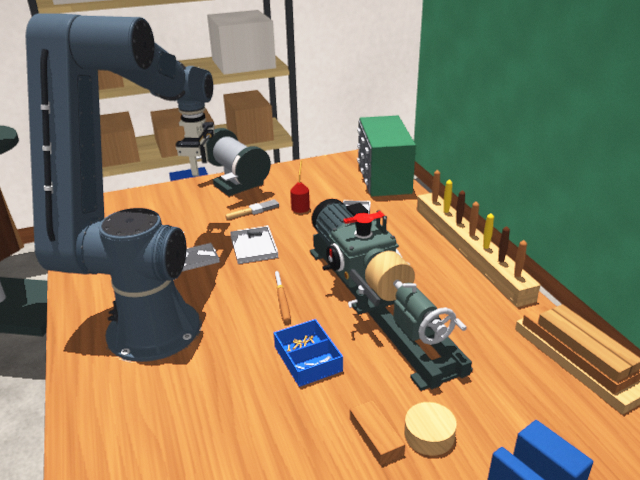

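View pics/top0.png

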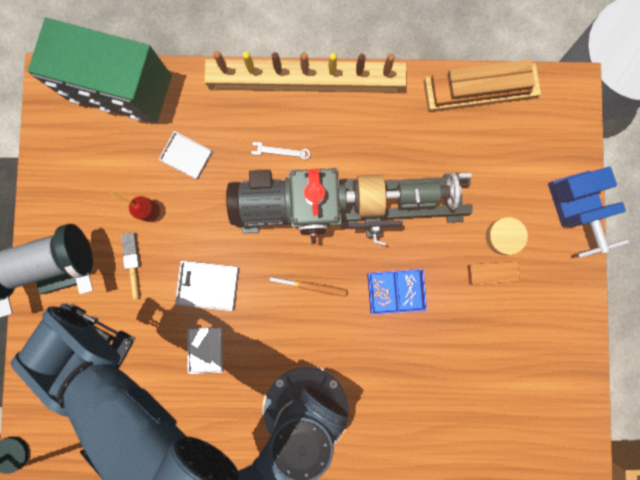

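The side view shows the lathe at about (370,260), with the red flap at (362,220). Top-view candidates:
- **Tray:** the white tray at (207,285) with a bolt in it, a small grey tray at (204,350), and a small white tray at (185,155). The largest, at (207,285), is the one meant.
- **Flap and cap:** only one of each, at (314,192).

Next I'll check the choice in a close crop and measure.

```bash
cat > m.py <<'E'
from h import *
np.set_printoptions(precision=1,suppress=True)
P={}
for k in range(2):
    I={n:viewer.get_image(n) for n in("side","top")}
    for t in "filler neck_top flap_tab flap_hinge cap_grip tray".split():
        a={}
        for n in I:
            r=viewer.tip_of(t,I[n])
            if t=="tray": r=[d for d in r if np.linalg.norm(np.array(d["at"])*[640,480]-((207,285) if n=="top" else (255,246)))<20]
            if r:a[n]=r[0]["at"]
        if len(a)==2:print(t,*tri([ray(I[n],a[n]) for n in a]))
        elif a:
            n=list(a)[0];print(t,n,onz(I[n],a[n],175+30))
T=I["top"]
print("tray z0",onz(T,np.array([207.5,285.])/[640,480],10))
for t in ("tray","flap","lathe","screw_bin","gouge"):
    for d in viewer.silhouettes(t,T)[:3]:
        m=d["mask"].astype(np.uint8);c=max(cv2.findContours(m,0,1)[0],key=cv2.contourArea);print(t,round(d["confidence"],2),m.sum(),cv2.minAreaRect(c),cv2.boundingRect(c))
g=cv2.cvtColor(T["pixels"],cv2.COLOR_RGB2BGR)
a=cv2.resize(g[140:250,220:380],None,fx=5,fy=5,interpolation=2)
b=cv2.resize(g[245:325,160:260],None,fx=4,fy=4,interpolation=2)
s=cv2.cvtColor(I["side"]["pixels"],cv2.COLOR_RGB2BGR)[190:270,300:420]
cv2.imwrite("pics/a1.png",cv2.resize(np.hstack([g[140:250,240:380],g[245:355,160:260]]),None,fx=3.3,fy=3.3,interpolation=2))
cv2.imwrite("pics/s1.png",cv2.resize(s,None,fx=6,fy=6,interpolation=2))
E
python3 m.py
```

```text
filler [617.   -8.9 179.9] [np.float64(0.14559316749658935), np.float64(0.1455931674968889)]
neck_top [608.9 -16.9 204.2] [np.float64(1.9978359295517838), np.float64(1.9978359295516095)]
flap_tab [567.2 -27.  231.7] [np.float64(3.3269870160704067), np.float64(3.326987016070372)]
flap_hinge [ 902.2   -5.2 -807. ] [np.float64(5.4099671367588025), np.float64(5.4099671367587545)]
cap_grip side [616.9  -9.8 205. ]
tray [368.3 298.2   0.8] [np.float64(1.298765688986312), np.float64(1.2987656889862997)]
filler [615.   -7.2 176.2] [np.float64(2.1973740594402273), np.float64(2.197374059440246)]
neck_top [608.4 -20.  200.3] [np.float64(0.729804636253177), np.float64(0.7298046362532928)]
flap_tab [566.1 -14.8 217.3] [np.float64(9.711352966579943), np.float64(9.711352966580098)]
flap_hinge [672.  -14.7 204.7] [np.float64(2.269256490629527), np.float64(2.269256490629369)]
cap_grip side [621.4  -1.6 205. ]
tray [370.2 302.6  -3.6] [np.float64(3.5643633072692316), np.float64(3.5643633072692475)]
tray z0 [362.1 297.5  10. ]
tray 0.94 1447 ((185.3096466064453, 154.28213500976562), (44.15901184082031,
[... 463 characters left out ...]
60, 45)
lathe 0.92 12232 ((349.35845947265625, 205.7420654296875), (247.42710876464844, 74.65331268310547), 1.709814190864563) (226, 168, 248, 77)
lathe 0.33 360 ((279.91583251953125, 149.84158325195312), (55.32406234741211, 11.64193344116211), 5.710593223571777) (252, 142, 56, 17)
screw_bin 0.87 2296 ((396.66802978515625, 291.3483581542969), (41.736976623535156, 56.313228607177734), 84.80557250976562) (368, 269, 59, 45)
screw_bin 0.17 2410 ((206.49392700195312, 285.05487060546875), (58.41828155517578, 43.95175552368164), 6.34019136428833) (176, 261, 62, 48)
gouge 0.94 530 ((308.9615478515625, 285.19232177734375), (77.26976013183594, 9.021342277526855), 11.309932708740234) (271, 277, 77, 20)
```

View pics/a1.png

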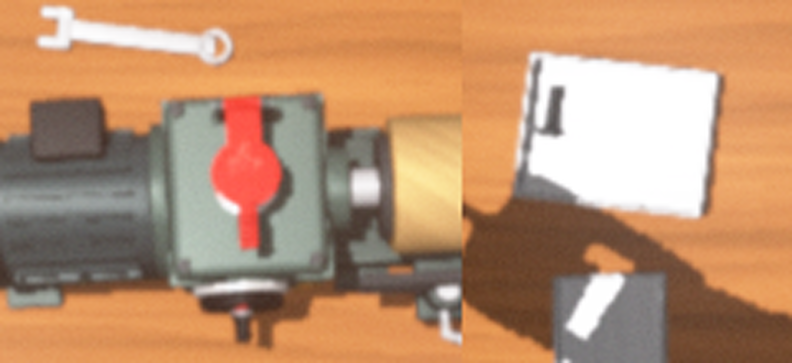

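View pics/s1.png

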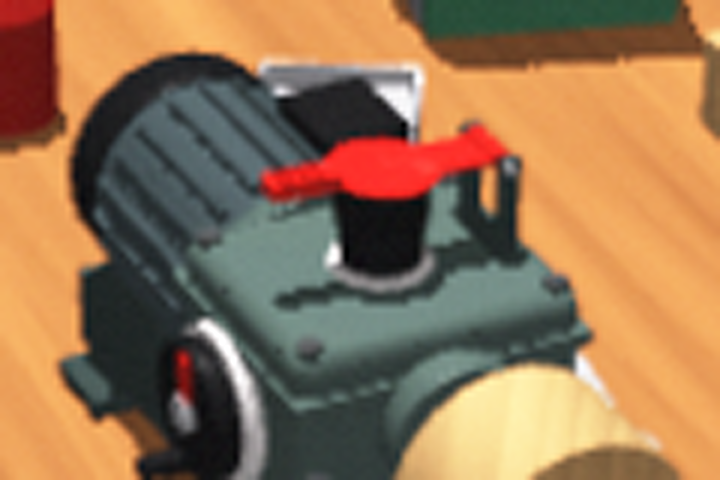

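Crop 1 confirms the choice: the big white tray, with the bolt near its left wall, and one red flap with its tab end at crop (249,248). Crop 2 shows the flap slightly ajar or level over the black cap, with the hinge bracket at crop (490,190). I'll refine the yaw and the tab position.

```bash
cat > n.py <<'E'
from h import *
np.set_printoptions(precision=2,suppress=True)
I={n:viewer.get_image(n) for n in("side","top")}
T=I["top"];S=I["side"]
B=[onz(T,[(240+u/3.3)/640,(140+v/3.3)/480],177) for u,v in((180,112),(314,105),(320,265),(185,273))]
print(np.array(B)[:,:2],np.mean(B,0))
red=lambda im:(lambda p:((p[...,0]>150)&(p[...,1]<90)&(p[...,2]<90)))(im["pixels"].astype(int))
m=red(T);m[:160]=0;m[250:]=0;m[:,:290]=0;m[:,340:]=0
ys,xs=np.nonzero(m);print("red rows",ys.min(),ys.max())
for r in range(ys.min(),ys.max()+1,3):
    c=xs[ys==r]; print(r,c.min(),c.max(),onz(T,[(c.mean()+.5)/640,(r+.5)/480],224)[:2])
m=red(S);m[:195]=0;m[240:]=0;m[:,:335]=0;m[:,395:]=0
ys,xs=np.nonzero(m);print("side red",xs.min(),xs.max(),[ (c,ys[xs==c].mean()) for c in range(xs.min(),xs.max()+1,4)])
# model projection
psi=0.05;F=np.array([616,-8,175.])
X=np.array([np.cos(psi),np.sin(psi),0]);Z=np.array([0,0,1])
for th in (0,.1,.2):
    H=F+56*X+47.5*Z
    for L,nm in((116,"tip"),(102,"grip"),(0,"hinge")):
        p=H-L*np.cos(th)*X+L*np.sin(th)*Z
        print(th,nm,proj(T,p),proj(S,p))
from scipy.spatial.transform import Rotation as R
o=readout.get_obs();print(R.from_rotvec(o["eef_rot"]).as_matrix(),o["eef_pos"])
E
python3 n.py
```

```text
[[667.37  34.9 ]
 [675.03 -74.46]
 [543.59 -81.24]
 [535.21  28.09]] [605.3  -23.18 177.  ]
red rows 170 213
170 309 316 [667.26 -15.57]
173 308 318 [659.37 -17.01]
176 308 318 [651.48 -17.15]
179 310 319 [643.66 -21.19]
182 316 319 [635.91 -29.11]
185 316 321 [628.08 -31.84]
188 321 322 [620.35 -39.75]
191 307 324 [612.4 -34.7]
194 309 324 [604.51 -32.38]
197 316 323 [596.7  -34.31]
200 317 318 [588.79 -29.92]
203 316 316 [580.89 -26.18]
206 314 317 [573.05 -25.02]
209 314 318 [565.26 -26.45]
212 314 318 [557.45 -26.58]
side red 343 384 [(343, np.float64(219.0)), (347, np.float64(220.0)), (351, np.float64(219.0)), (355, np.float64(217.0)), (359, np.float64(217.5)), (363, np.float64(217.5)), (367, np.float64(217.5)), (371, np.float64(217.5)), (375, np.float64(215.5)), (379, np.float64(214.0)), (383, np.float64(214.5))]
0 tip [310.47 213.  ] [344.89 221.07]
0 grip [310.3  207.63] [349.47 219.98]
0 hinge [309.06 168.79] [382.14 212.25]
0.1 tip [310.37 212.19] [345.07 217.39]
0.1 grip [310.21 206.87] [349.65 216.76]
0.1 hinge [309.06 168.79] [382.14 212.25]
0.2 tip [310.25 210.91] [345.64 213.64]
0.2 grip [310.11 205.71] [350.16 213.47]
0.2 hinge [309.06 168.79] [382.14 212.25]
[[-0.89  0.45 -0.  ]
 [ 0.45  0.89 -0.  ]
 [ 0.   -0.   -1.  ]] [247.97 490.9  218.65]
```

```bash
cat > fit.py <<'E'
from h import *
from scipy.optimize import minimize
np.set_printoptions(precision=3,suppress=True)
def redm(im,box):
    h=cv2.cvtColor(im["pixels"],cv2.COLOR_RGB2HSV).astype(int)
    m=(((h[...,0]<6)|(h[...,0]>172))&(h[...,1]>140)&(h[...,2]>90)).astype(float)
    k=np.zeros_like(m);x0,y0,x1,y1=box;k[y0:y1,x0:x1]=1;return m*k
def boxpts(a,b,w,z0,z1):return [(l,s*w/2,z) for l in(a,b) for s in(-1,1) for z in(z0,z1)]
t=np.linspace(0,6.28,40)
parts=[boxpts(0,56,26,-1.5,1.5),boxpts(78,116,14,-3.5,6.5),[(56+27*np.cos(a),27*np.sin(a),z) for a in t for z in(-1.5,1.5)]]
def render(im,p):
    x,y,psi,th=p;X=np.array([np.cos(psi),np.sin(psi),0]);Y=np.array([-np.sin(psi),np.cos(psi),0]);Z=np.array([0,0,1.])
    H=np.array([x,y,175+47.5])+56*X;D=-np.cos(th)*X+np.sin(th)*Z;N=np.sin(th)*X+np.cos(th)*Z
    m=np.zeros((480*4,640*4),np.uint8)
    for q in parts:
        c=np.array([proj(im,H+l*D+w*Y+n*N) for l,w,n in q])*4
        cv2.fillConvexPoly(m,np.round(cv2.convexHull(c.astype(np.float32))*16).astype(np.int32),1,shift=4)
    return cv2.resize(m.astype(np.float32),(640,480),interpolation=cv2.INTER_AREA)
def fit(I,x0,boxes):
    M={n:cv2.GaussianBlur(redm(I[n],boxes[n]),(0,0),.8) for n in I}
    f=lambda q:sum(((cv2.GaussianBlur(render(I[n],[q[0]*10,q[1]*10,q[2]/10,q[3]/10]),(0,0),.8)-M[n])**2).sum() for n in I)
    q0=np.array([x0[0]/10,x0[1]/10,x0[2]*10,x0[3]*10])
    r=minimize(f,q0,method="Nelder-Mead",options=dict(initial_simplex=np.vstack([q0]+[q0+d for d in np.eye(4)*.8]),xatol=.01,fatol=.05,maxiter=250))
    q=r.x;return np.array([q[0]*10,q[1]*10,q[2]/10,q[3]/10]),r.fun,{n:M[n].sum() for n in M}
E
python3 - <<'E'
from fit import *
I={n:viewer.get_image(n) for n in("side","top")}
bx=dict(side=(335,195,395,240),top=(290,160,340,230))
for n in I: print(fit({n:I[n]},[608,-18,.06,.1],bx))
p,f,a=fit(I,[608,-18,.06,.1],bx);print(p,f,a)
print(fit(I,[616,-8,.0,.1],bx))
# tray top rim outline: min-area rect via white mask
T=I["top"];
for d in viewer.silhouettes("tray",T):
    if abs(d["at"][0]*640-207)<15 and abs(d["at"][1]*480-285)<15:
        c=max(cv2.findContours(d["mask"].astype(np.uint8),0,1)[0],key=cv2.contourArea)
        b=cv2.boxPoints(cv2.minAreaRect(c))+.5
        w=np.array([onz(T,q/[640,480],14)[:2] for q in b]);print(w,w.mean(0),np.linalg.norm(np.diff(w,axis=0),axis=1))
S=I["side"]
for d in viewer.silhouettes("tray",S): print(np.array(d["at"])*[640,480],d["confidence"],onz(S,d["at"],8))
E
```

```text
(array([610.869, -19.015,   0.075,   0.055]), np.float64(4.628042172251297), {'side': np.float64(289.0000000000001)})
(array([612.385, -21.18 ,   0.069,   0.029]), np.float64(8.810298287926491), {'top': np.float64(538.0000000000001)})
[611.455 -21.075   0.077   0.067] 15.785717612031553 {'side': np.float64(289.0000000000001), 'top': np.float64(538.0000000000001)}
(array([611.551, -21.067,   0.08 ,   0.067]), np.float64(15.834953124328056), {'side': np.float64(289.0000000000001), 'top': np.float64(538.0000000000001)})
[[303.979 389.405]
 [434.291 379.119]
 [416.859 205.543]
 [286.775 216.997]] [360.476 297.766] [130.717 174.449 130.588]
[199.872 258.   ] 0.78 [181.904 287.848   8.   ]
[255.616 249.6  ] 0.73 [358.766 268.662   8.   ]
[364.48  204.384] 0.55 [803.454 411.815   8.   ]
```

Emit:
{"op": "carry_out", "data": {"commands": [{"linear":[0,0,0.06],"rot":[0,0,0.15],"jaw":-0.1},{"linear":[0.03,-0.05,0.08],"rot":[0,0,0.3],"jaw":-0.1},{"linear":[0.06,-0.1,0.08],"rot":[0,0,0.45],"jaw":-0.1},{"linear":[0.09,-0.15,0.08],"rot":[0,0,0.54],"jaw":-0.1},{"linear":[0.12,-0.2,0.08],"rot":[0,0,0.54],"jaw":-0.1},{"linear":[0.15,-0.25,0.08],"rot":[0,0,0.54],"jaw":-0.1},{"linear":[0.18,-0.3,0.08],"rot":[0,0,0.54],"jaw":-0.1},{"linear":[0.21,-0.35,0.08],"rot":[0,0,0.54],"jaw":-0.1}]}}

```text
t: 4.15
eef_pos: [458.7, 139.1, 298.9]
eef_rot: [-0.113, 3.139, 0.0]
ft_force: [0.9, 1.0, 0.6]
width: 41.9
grip_force: 0.0
```

Emit:
{"op": "carry_out", "data": {"commands": [{"linear":[0.03,-0.05,0],"rot":[0,0,0],"jaw":-0.1},{"linear":[0.06,-0.1,0],"rot":[0,0,0],"jaw":-0.1},{"linear":[0.09,-0.14,0],"rot":[0,0,0],"jaw":-0.1},{"linear":[0.108,-0.165,0],"rot":[0,0,0],"jaw":-0.1},{"linear":[0.108,-0.165,0],"rot":[0,0,0],"jaw":-0.1},{"linear":[0.108,-0.165,-0.04],"rot":[0,0,0],"jaw":-0.1},{"linear":[0.108,-0.165,-0.04],"rot":[0,0,0],"jaw":-0.1}]}}

```text
t: 5.03
eef_pos: [564.3, -23.2, 256.7]
eef_rot: [0.114, -3.135, -0.001]
ft_force: [-0.7, 0.6, 0.5]
width: 41.7
grip_force: 0.0
```

Emit:
{"op": "carry_out", "data": {"commands": [{"linear":[0,0,-0.02],"rot":[0,0,0],"jaw":-0.1},{"linear":[0,0,-0.04],"rot":[0,0,0],"jaw":-0.1},{"linear":[0,0,-0.047],"rot":[0,0,0],"jaw":-0.1},{"linear":[0,0,-0.047],"rot":[0,0,0],"jaw":-0.6},{"linear":[0,0,-0.047],"rot":[0,0,0],"jaw":-1},{"linear":[0,0,-0.047],"rot":[0,0,0],"jaw":-1},{"linear":[0,0,-0.047],"rot":[0,0,0],"jaw":-1}]}}

```text
t: 5.9
eef_pos: [565.9, -20.3, 212.1]
eef_rot: [-0.113, 3.139, 0.011]
ft_force: [-0.4, 23.9, 0.7]
width: 13.4
grip_force: 30.0
```

```bash
python3 - <<'E'
from h import *
s=viewer.get_image("side")
T=viewer.get_image("top")
f=lambda im,r:cv2.resize(cv2.cvtColor(im["pixels"],cv2.COLOR_RGB2BGR)[r[1]:r[1]+90,r[0]:r[0]+90],None,fx=4.4,fy=4.4,interpolation=2)
cv2.imwrite("pics/g1.png",np.hstack([f(s,(320,170)),f(T,(270,150))]))
print({k:readout.get_obs()[k] for k in("t","width","grip_force","eef_pos","joint_positions")})
E
```

```text
{'t': 6.0, 'width': 14.07303011056193, 'grip_force': 29.98786836862564, 'eef_pos': array([565.91505053, -20.28277326, 212.07229043]), 'joint_positions': array([-0.12130105,  0.38700932,  1.61598329,  0.00731456,  1.13933656,
       -1.76763574])}
```

View pics/g1.png

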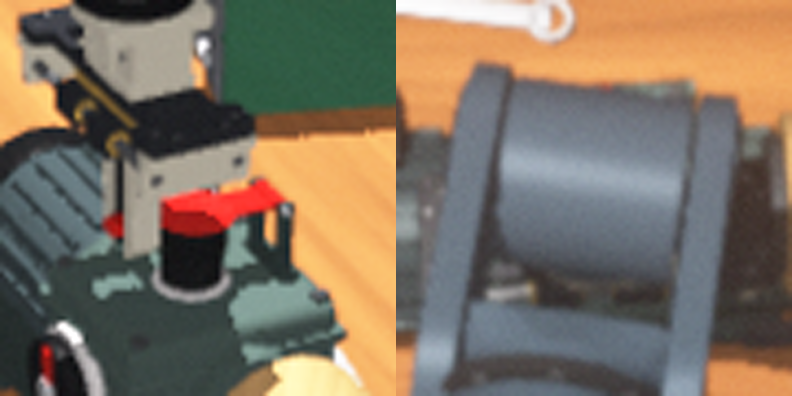

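Crop: the fingers hold the tab near left crop (130,225), width 14 mm. The hand is about 4 mm low in y (24 N side force), so I'll take that out and swing along the arc.

Emit:
{"op": "carry_out", "data": {"commands": [{"linear":[0,0.004,0],"rot":[0,0,0],"jaw":-1},{"linear":[0.002,0.004,0.0136],"rot":[0,0,0],"jaw":-1},{"linear":[0.0047,0.0044,0.0235],"rot":[0,0,0],"jaw":-1},{"linear":[0.0083,0.0046,0.033],"rot":[0,0,0],"jaw":-1},{"linear":[0.0129,0.005,0.042],"rot":[0,0,0],"jaw":-1},{"linear":[0.0184,0.0054,0.0507],"rot":[0,0,0],"jaw":-1},{"linear":[0.0184,0.0054,0.0507],"rot":[0,0,0],"jaw":-1}]}}

```text
t: 6.88
eef_pos: [584.9, -18.4, 263.5]
eef_rot: [-0.113, 3.139, 0.001]
ft_force: [-1.3, 4.6, 0.1]
width: 13.7
grip_force: 30.0
```

Emit:
{"op": "carry_out", "data": {"commands": [{"linear":[0.0133,0.002,0.0154],"rot":[0,0,0],"jaw":-1},{"linear":[0.0295,0.003,0.0278],"rot":[0,0,0],"jaw":-1},{"linear":[0.0477,0.0044,0.0368],"rot":[0,0,0],"jaw":-1},{"linear":[0.0672,0.0058,0.042],"rot":[0,0,0],"jaw":-1},{"linear":[0.0876,0.0074,0.0431],"rot":[0,0,0],"jaw":-1},{"linear":[0.0876,0.0074,0.0431],"rot":[0,0,0],"jaw":-1}]}}

```text
t: 7.62
eef_pos: [672.8, -12.0, 306.4]
eef_rot: [-0.113, 3.138, -0.002]
ft_force: [0.7, -1.1, 3.4]
width: 13.7
grip_force: 30.0
```

Emit:
{"op": "carry_out", "data": {"commands": [{"linear":[0.0201,0.0015,-0.0029],"rot":[0,0,0],"jaw":-1},{"linear":[0.0392,0.0029,-0.0098],"rot":[0,0,0],"jaw":-1},{"linear":[0.0525,0.0039,-0.0174],"rot":[0,0,0],"jaw":-1},{"linear":[0.0565,0.0042,-0.02],"rot":[0,0,0],"jaw":-1},{"linear":[0.0565,0.0042,-0.02],"rot":[0,0,0],"jaw":-1}]}}

```text
t: 8.25
eef_pos: [729.8, -8.0, 288.1]
eef_rot: [-0.112, 3.133, -0.002]
ft_force: [4.4, -1.2, 9.1]
width: 12.9
grip_force: 30.0
```

Emit:
{"op": "carry_out", "data": {"commands": [{"linear":[0,0,0],"rot":[0,0,0],"jaw":-0.4},{"linear":[0,0,0],"rot":[0,0,0],"jaw":-0.4},{"linear":[0,0,0.04],"rot":[0,0,0],"jaw":-0.2},{"linear":[0,0,0.075],"rot":[0,0,0],"jaw":0.1},{"linear":[-0.05,0,0.075],"rot":[0,0,0],"jaw":0.1},{"linear":[-0.11,0,0.075],"rot":[0,0,0],"jaw":0.1},{"linear":[-0.17,0,0.075],"rot":[0,0,0],"jaw":0.1},{"linear":[-0.23,0,0.075],"rot":[0,0,0],"jaw":0.1}]}}

```text
t: 9.25
eef_pos: [496.1, -7.0, 360.3]
eef_rot: [-0.113, 3.139, -0.0]
ft_force: [0.9, -0.5, 1.5]
width: 51.2
grip_force: 0.0
```

Emit:
{"op": "carry_out", "data": {"commands": [{"linear":[-0.05,0.05,0],"rot":[0,0,0],"jaw":0.1},{"linear":[-0.05,0.1,0],"rot":[0,0,0],"jaw":0.1},{"linear":[-0.05,0.15,0],"rot":[0,0,0],"jaw":0.1},{"linear":[-0.05,0.15,0],"rot":[0,0,0],"jaw":0.1}]}}

```text
t: 9.75
eef_pos: [447.8, 145.2, 360.4]
eef_rot: [-0.119, 3.139, 0.001]
ft_force: [-0.0, -1.0, -0.1]
width: 51.1
grip_force: 0.0
```

```bash
python3 - <<'E'
from fit import *
I={n:viewer.get_image(n) for n in("side","top")}
s,T=I["side"],I["top"]
f=lambda im,r:cv2.resize(cv2.cvtColor(im["pixels"],cv2.COLOR_RGB2BGR)[r[1]:r[1]+75,r[0]:r[0]+75],None,fx=5.3,fy=5.3,interpolation=2)
cv2.imwrite("pics/g2.png",np.hstack([f(s,(335,175)),f(T,(280,150))]))
bx=dict(side=(335,150,420,240),top=(280,130,345,230))
print(fit(I,[611,-18,.075,2.15],bx))
for t in("cap_grip","cap","neck_top","filler"):
    a={n:viewer.tip_of(t,I[n])[:1] for n in I};print(t,[(n,np.array(d["at"])*[640,480],d["confidence"]) for n in a for d in a[n]])
    if all(a.values()):print(tri([ray(I[n],a[n][0]["at"]) for n in a]))
F=np.array([611.5,-17,175])
print("proj top r (z+38+3)",proj(s,F+[0,0,41]),proj(T,F+[0,0,41]),"filler",proj(s,F),proj(T,F))
print(readout.get_obs()["eef_pos"],readout.get_obs()["joint_positions"])
E
```

```text
(array([606.505, -20.551,   0.075,   2.103]), np.float64(35.71934062558687), {'side': np.float64(350.0000000000001), 'top': np.float64(384.0000000000001)})
cap_grip [('side', array([361.984, 220.08 ]), 0.83), ('top', array([314.496, 194.304]), 0.8)]
(array([604.562, -20.207, 220.096]), [np.float64(0.9625966459880231), np.float64(0.9625966459879776)])
cap [('side', array([362.88 , 231.504]), 0.79), ('top', array([313.92 , 193.392]), 0.8)]
(array([611.63 , -17.31 , 180.143]), [np.float64(3.234163435805377), np.float64(3.2341634358053346)])
neck_top [('side', array([363.328, 226.704]), 0.64), ('top', array([313.92, 194.4 ]), 0.67)]
(array([608.973, -18.554, 196.616]), [np.float64(0.24789422248075224), np.float64(0.24789422248062812)])
filler [('side', array([365.184, 230.496]), 0.56), ('top', array([310.72 , 194.784]), 0.82)]
(array([614.46 , -10.824, 177.909]), [np.float64(3.3814302411364907), np.float64(3.381430241136461)])
proj top r (z+38+3) [364.135 220.279] [313.211 192.265] filler [363.898 232.824] [313.436 194.905]
[448.57  142.457 360.462] [ 0.209  0.086  1.636 -0.     1.419 -1.434]
```

View pics/g2.png

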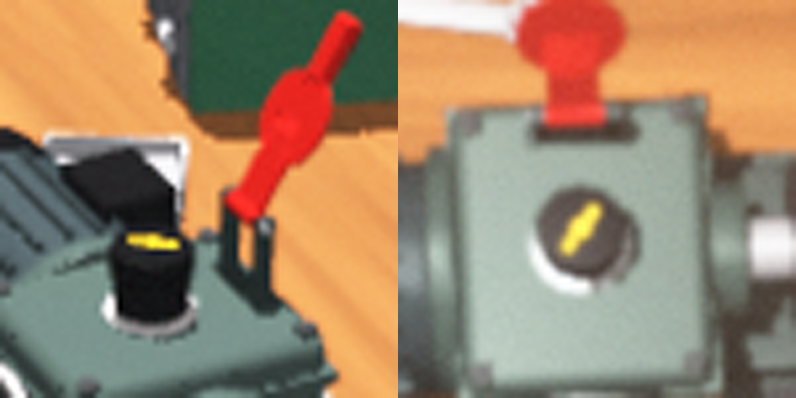

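The flap stands at about 2.1 rad. The cap is clear, centred at right crop (584,230), and its height fits z≈3 mm on the filler. Approaching the cap with the hand turned −0.65 rad.

Emit:
{"op": "carry_out", "data": {"commands": [{"linear":[0.04,-0.04,0],"rot":[0,0,-0.15],"jaw":0.3},{"linear":[0.08,-0.08,0],"rot":[0,0,-0.3],"jaw":0.3},{"linear":[0.12,-0.12,-0.02],"rot":[0,0,-0.45],"jaw":0.3},{"linear":[0.162,-0.16,-0.04],"rot":[0,0,-0.6],"jaw":0.3},{"linear":[0.162,-0.16,-0.08],"rot":[0,0,-0.65],"jaw":0.3},{"linear":[0.162,-0.16,-0.12],"rot":[0,0,-0.65],"jaw":0.3},{"linear":[0.162,-0.16,-0.12],"rot":[0,0,-0.65],"jaw":0.3}]}}

```text
t: 11.12
eef_pos: [609.2, -17.3, 237.9]
eef_rot: [-0.894, -3.006, 0.002]
ft_force: [-0.0, -0.2, 0.8]
width: 60.8
grip_force: 0.0
```

Emit:
{"op": "carry_out", "data": {"commands": [{"linear":[0,0,-0.02],"rot":[0,0,0],"jaw":0.3},{"linear":[0,0,-0.035],"rot":[0,0,0],"jaw":0.3},{"linear":[0,0,-0.05],"rot":[0,0,0],"jaw":0.3},{"linear":[0,0,-0.05],"rot":[0,0,0],"jaw":0.04},{"linear":[0,0,-0.05],"rot":[0,0,0],"jaw":0.0},{"linear":[0,0,-0.05],"rot":[0,0,0],"jaw":-0.02},{"linear":[0,0,-0.05],"rot":[0,0,0],"jaw":-0.02}]}}

```text
t: 12.0
eef_pos: [610.6, -17.1, 190.9]
eef_rot: [0.895, 3.011, 0.0]
ft_force: [-0.1, 0.3, 0.2]
width: 45.7
grip_force: 0.0
```

Well centred. Close the jaws, then check the force.

Emit:
{"op": "carry_out", "data": {"commands": [{"linear":[0,0,0],"rot":[0,0,0],"jaw":-0.05},{"linear":[0,0,0],"rot":[0,0,0],"jaw":-0.12},{"linear":[0,0,0],"rot":[0,0,0],"jaw":-0.3},{"linear":[0,0,0],"rot":[0,0,0],"jaw":-0.3}]}}

```text
t: 12.5
eef_pos: [610.5, -17.2, 190.5]
eef_rot: [0.895, 3.011, -0.0]
ft_force: [-1.2, -2.1, 1.9]
width: 43.4
grip_force: 30.0
```

Emit:
{"op": "carry_out", "data": {"commands": [{"linear":[0,0,0.0002],"rot":[0,0,0.08],"jaw":-0.3},{"linear":[0,0,0.0004],"rot":[0,0,0.16],"jaw":-0.3},{"linear":[0,0,0.0006],"rot":[0,0,0.24],"jaw":-0.3},{"linear":[0,0,0.0008],"rot":[0,0,0.32],"jaw":-0.3},{"linear":[0,0,0.001],"rot":[0,0,0.4],"jaw":-0.3},{"linear":[0,0,0.001],"rot":[0,0,0.4],"jaw":-0.3}]}}

```text
t: 13.25
eef_pos: [610.7, -16.8, 191.6]
eef_rot: [0.28, 3.129, 0.001]
ft_force: [0.8, 1.1, 2.1]
width: 43.4
grip_force: 30.0
```

```bash
python3 -c "
from h import *
o=readout.get_obs();print(o['ft_force'],o['wrist_torque'],o['eef_pos'],o['joint_positions'])"
```

```text
[0.77977431 1.06155243 2.14414522] [ 0.22693278 -0.03783726  0.07913228] [610.69758423 -16.81242321 191.55899918] [-1.03926860e-01  4.87686335e-01  1.51461569e+00  5.23636395e-04
  1.13871985e+00 -1.49673203e+00]
```

Emit:
{"op": "carry_out", "data": {"commands": [{"linear":[0,0,0.0003],"rot":[0,0,0.1],"jaw":-0.3},{"linear":[0,0,0.0005],"rot":[0,0,0.2],"jaw":-0.3},{"linear":[0,0,0.0008],"rot":[0,0,0.3],"jaw":-0.3},{"linear":[0,0,0.001],"rot":[0,0,0.4],"jaw":-0.3},{"linear":[0,0,0.0013],"rot":[0,0,0.5],"jaw":-0.3},{"linear":[0,0,0.0015],"rot":[0,0,0.6],"jaw":-0.3},{"linear":[0,0,0.0015],"rot":[0,0,0.6],"jaw":-0.3}]}}

```text
t: 14.12
eef_pos: [610.5, -17.1, 192.9]
eef_rot: [-0.655, 3.072, 0.0]
ft_force: [0.7, 0.6, 1.8]
width: 43.3
grip_force: 30.0
```

```bash
python3 -c "
from h import *
o=readout.get_obs();print(o['ft_force'],o['wrist_torque'],o['eef_pos'],o['joint_positions'])"
```

```text
[0.69390873 0.57889853 1.80255574] [-0.01253072 -0.04316257  0.01372287] [610.54868047 -17.08657911 192.91275117] [-1.04211787e-01  4.86269194e-01  1.51332728e+00  6.88752056e-05
  1.14184553e+00 -2.09499579e+00]
```

Emit:
{"op": "carry_out", "data": {"commands": [{"linear":[0,0,0.0003],"rot":[0,0,0.1],"jaw":-0.3},{"linear":[0,0,0.0005],"rot":[0,0,0.2],"jaw":-0.3},{"linear":[0,0,0.0008],"rot":[0,0,0.3],"jaw":-0.3},{"linear":[0,0,0.001],"rot":[0,0,0.4],"jaw":-0.3},{"linear":[0,0,0.001],"rot":[0,0,0.4],"jaw":-0.3}]}}

```text
t: 14.75
eef_pos: [610.5, -17.1, 193.9]
eef_rot: [-1.25, 2.882, 0.0]
ft_force: [0.5, 0.7, 0.6]
width: 43.4
grip_force: 30.0
```

```bash
python3 -c "
from h import *
o=readout.get_obs();print(o['ft_force'],o['wrist_torque'],o['eef_pos'],o['joint_positions'])"
```

```text
[0.50789237 0.69815845 0.60897319] [0.10756679 0.11746271 0.02351216] [610.46678604 -17.07253993 193.9007688 ] [-1.04225450e-01  4.85210754e-01  1.51242686e+00  1.23283331e-04
  1.14400535e+00 -2.49377384e+00]
```

Emit:
{"op": "carry_out", "data": {"commands": [{"linear":[0,0,0.0005],"rot":[0,0,0],"jaw":-0.3},{"linear":[0,0,0.001],"rot":[0,0,0],"jaw":-0.3},{"linear":[0,0,0.001],"rot":[0,0,0],"jaw":-0.3}]}}

```text
t: 15.12
eef_pos: [610.4, -17.0, 194.3]
eef_rot: [1.254, -2.88, -0.001]
ft_force: [3.5, -0.5, -8.3]
width: 43.3
grip_force: 30.0
```

Still on the thread, so I'll ease back 1 mm, let go, turn the hand back and regrip.

Emit:
{"op": "carry_out", "data": {"commands": [{"linear":[0,0,-0.001],"rot":[0,0,0],"jaw":-0.3},{"linear":[0,0,-0.001],"rot":[0,0,0],"jaw":0.15},{"linear":[0,0,-0.001],"rot":[0,0,0],"jaw":0.15},{"linear":[0,0,-0.001],"rot":[0,0,0],"jaw":0.15},{"linear":[0,0,-0.001],"rot":[0,0,-0.17],"jaw":0.15},{"linear":[0,0,-0.001],"rot":[0,0,-0.34],"jaw":0.15},{"linear":[0,0,-0.001],"rot":[0,0,-0.5],"jaw":0.15}]}}

```text
t: 16.0
eef_pos: [610.5, -17.1, 194.1]
eef_rot: [-0.495, 3.102, -0.0]
ft_force: [0.1, -0.4, 0.1]
width: 53.2
grip_force: 0.0
```

Emit:
{"op": "carry_out", "data": {"commands": [{"linear":[0,0,0],"rot":[0,0,-0.17],"jaw":0.15},{"linear":[0,0,0],"rot":[0,0,-0.34],"jaw":0.15},{"linear":[0,0,0],"rot":[0,0,-0.51],"jaw":0.15},{"linear":[0,0,0],"rot":[0,0,-0.68],"jaw":0.15},{"linear":[0,0,0],"rot":[0,0,-0.85],"jaw":0.15},{"linear":[0,0,0],"rot":[0,0,-0.9],"jaw":0.15},{"linear":[0,0,0],"rot":[0,0,-0.9],"jaw":-0.02},{"linear":[0,0,0],"rot":[0,0,-0.9],"jaw":-0.02}]}}

```text
t: 17.0
eef_pos: [610.4, -17.3, 194.0]
eef_rot: [-0.893, -3.012, 0.001]
ft_force: [-2.3, -3.2, 1.3]
width: 46.1
grip_force: 1.3
```

Emit:
{"op": "carry_out", "data": {"commands": [{"linear":[0,0,0],"rot":[0,0,0],"jaw":-0.05},{"linear":[0,0,0],"rot":[0,0,0],"jaw":-0.12},{"linear":[0,0,0],"rot":[0,0,0],"jaw":-0.3},{"linear":[0,0,0],"rot":[0,0,0],"jaw":-0.3}]}}

```text
t: 17.5
eef_pos: [610.5, -17.2, 194.0]
eef_rot: [0.895, 3.011, -0.0]
ft_force: [-2.2, -3.5, 1.4]
width: 43.5
grip_force: 30.0
```

Emit:
{"op": "carry_out", "data": {"commands": [{"linear":[0,0,0.0003],"rot":[0,0,0.1],"jaw":-0.3},{"linear":[0,0,0.0005],"rot":[0,0,0.2],"jaw":-0.3},{"linear":[0,0,0.0008],"rot":[0,0,0.3],"jaw":-0.3},{"linear":[0,0,0.001],"rot":[0,0,0.4],"jaw":-0.3},{"linear":[0,0,0.001],"rot":[0,0,0.4],"jaw":-0.3},{"linear":[0,0,0.0018],"rot":[0,0,0.4],"jaw":-0.3},{"linear":[0,0,0.0018],"rot":[0,0,0.4],"jaw":-0.3}]}}

```text
t: 18.38
eef_pos: [610.4, -16.8, 195.2]
eef_rot: [-0.281, -3.129, -0.001]
ft_force: [2.2, 2.3, -6.0]
width: 43.5
grip_force: 30.0
```

```bash
python3 -c "
from h import *
o=readout.get_obs();print(o['ft_force'],o['wrist_torque'],o['eef_pos'],o['joint_positions'])"
```

```text
[ 2.18297556  2.26903609 -6.03448586] [ 0.34457412 -0.46760624  0.09107812] [610.40783339 -16.79259212 195.22402466] [-1.03955720e-01  4.83942719e-01  1.51098431e+00  5.50231318e-04
  1.14714360e+00 -1.49596344e+00]
```

Emit:
{"op": "carry_out", "data": {"commands": [{"linear":[0,0,-0.0005],"rot":[0,0,0.1],"jaw":-0.3},{"linear":[0,0,-0.0002],"rot":[0,0,0.2],"jaw":-0.3},{"linear":[0,0,0],"rot":[0,0,0.3],"jaw":-0.3},{"linear":[0,0,0],"rot":[0,0,0.3],"jaw":-0.3},{"linear":[0,0,0.0008],"rot":[0,0,0.3],"jaw":-0.3},{"linear":[0,0,0.0008],"rot":[0,0,0.3],"jaw":-0.3}]}}

```text
t: 19.12
eef_pos: [610.5, -17.1, 196.6]
eef_rot: [-0.19, 3.136, -0.0]
ft_force: [0.7, 0.2, -1.8]
width: 43.3
grip_force: 30.0
```

Emit:
{"op": "carry_out", "data": {"commands": [{"linear":[0,0,0.0006],"rot":[0,0,0],"jaw":-0.3},{"linear":[0,0,0.0012],"rot":[0,0,0],"jaw":-0.3},{"linear":[0,0,0.0012],"rot":[0,0,0],"jaw":-0.3}]}}

```text
t: 19.5
eef_pos: [610.5, -17.1, 197.8]
eef_rot: [-0.192, 3.136, 0.0]
ft_force: [0.2, 0.8, -1.2]
width: 43.4
grip_force: 30.0
```

It has let go, so I'll lift straight up, gently.

Emit:
{"op": "carry_out", "data": {"commands": [{"linear":[0,0,0.002],"rot":[0,0,0],"jaw":-0.3},{"linear":[0,0,0.004],"rot":[0,0,0],"jaw":-0.3},{"linear":[0,0,0.006],"rot":[0,0,0],"jaw":-0.3},{"linear":[0,0,0.008],"rot":[0,0,0],"jaw":-0.3}]}}

```text
t: 20.0
eef_pos: [610.5, -17.1, 205.9]
eef_rot: [-0.192, 3.136, -0.0]
ft_force: [-0.5, -0.5, -0.1]
width: 43.5
grip_force: 30.0
```

Emit:
{"op": "carry_out", "data": {"commands": [{"linear":[0,0,0.005],"rot":[0,0,0],"jaw":-0.3},{"linear":[0,0,0.01],"rot":[0,0,0],"jaw":-0.3},{"linear":[0,0,0.02],"rot":[0,0,0],"jaw":-0.3},{"linear":[0,0,0.035],"rot":[0,0,0],"jaw":-0.3},{"linear":[0,0,0.055],"rot":[0,0,0],"jaw":-0.3},{"linear":[0,0,0.075],"rot":[0,0,0],"jaw":-0.3},{"linear":[0,0,0.08],"rot":[0,0,0],"jaw":-0.3},{"linear":[0,0,0.08],"rot":[0,0,0],"jaw":-0.3}]}}

```text
t: 21.0
eef_pos: [610.5, -17.1, 285.9]
eef_rot: [-0.192, 3.135, -0.0]
ft_force: [0.4, 0.5, -0.6]
width: 43.4
grip_force: 30.0
```

Emit:
{"op": "carry_out", "data": {"commands": [{"linear":[-0.02,0.025,0],"rot":[0,0,0],"jaw":-0.3},{"linear":[-0.055,0.065,0],"rot":[0,0,0],"jaw":-0.3},{"linear":[-0.09,0.108,0],"rot":[0,0,0],"jaw":-0.3},{"linear":[-0.13,0.157,0],"rot":[0,0,0],"jaw":-0.3},{"linear":[-0.17,0.205,0],"rot":[0,0,0],"jaw":-0.3},{"linear":[-0.205,0.247,0],"rot":[0,0,0],"jaw":-0.3},{"linear":[-0.235,0.283,0],"rot":[0,0,0],"jaw":-0.3},{"linear":[-0.2515,0.303,0],"rot":[0,0,0],"jaw":-0.3}]}}

```text
t: 22.0
eef_pos: [357.2, 287.1, 285.2]
eef_rot: [0.194, -3.135, 0.001]
ft_force: [0.6, -0.9, -0.1]
width: 43.5
grip_force: 30.0
```

Emit:
{"op": "carry_out", "data": {"commands": [{"linear":[0,0,-0.03],"rot":[0,0,0],"jaw":-0.3},{"linear":[0,0,-0.07],"rot":[0,0,0],"jaw":-0.3},{"linear":[0,0,-0.11],"rot":[0,0,0],"jaw":-0.3},{"linear":[0,0,-0.15],"rot":[0,0,0],"jaw":-0.3},{"linear":[0,0,-0.19],"rot":[0,0,0],"jaw":-0.3},{"linear":[0,0,-0.22],"rot":[0,0,0],"jaw":-0.3},{"linear":[0,0,-0.22],"rot":[0,0,0],"jaw":-0.3}]}}

```text
t: 22.88
eef_pos: [357.6, 285.0, 63.9]
eef_rot: [0.192, -3.132, 0.004]
ft_force: [-0.1, -0.0, -1.1]
width: 43.2
grip_force: 30.0
```

```bash
python3 - <<'E'
from h import *
s=viewer.get_image("side");T=viewer.get_image("top")
f=lambda im,r:cv2.resize(cv2.cvtColor(im["pixels"],cv2.COLOR_RGB2BGR)[r[1]:r[1]+100,r[0]:r[0]+100],None,fx=4,fy=4,interpolation=2)
cv2.imwrite("pics/g3.png",np.hstack([f(s,(205,180)),f(T,(160,230))]))
print(readout.get_obs()["eef_pos"],proj(s,[359,286,4]))
E
```

```text
[359.10114546 285.99500198  66.24262849] [254.39904781 247.91935852]
```

View pics/g3.png

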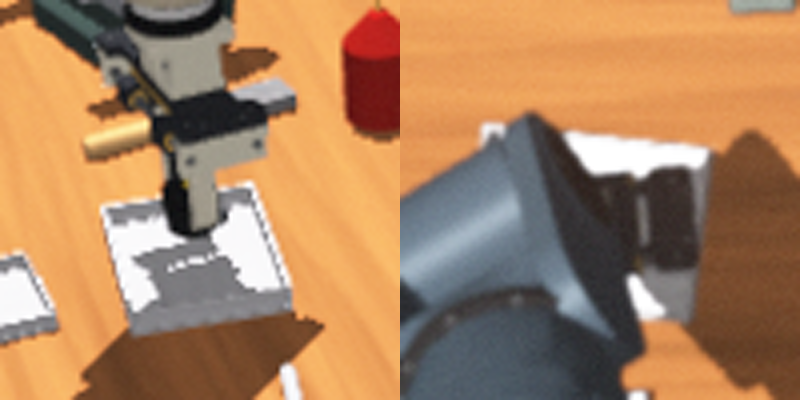

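The cap hangs over the tray in the side crop at (195,215), and its landing point, crop (198,272), is at the tray's middle. Lower it with force checks.

Emit:
{"op": "carry_out", "data": {"commands": [{"linear":[0,0,-0.015],"rot":[0,0,0],"jaw":-0.3},{"linear":[0,0,-0.03],"rot":[0,0,0],"jaw":-0.3},{"linear":[0,0,-0.04],"rot":[0,0,0],"jaw":-0.3},{"linear":[0,0,-0.044],"rot":[0,0,0],"jaw":-0.3},{"linear":[0,0,-0.046],"rot":[0,0,0],"jaw":-0.3},{"linear":[0,0,-0.046],"rot":[0,0,0],"jaw":-0.3}]}}

```text
t: 23.72
eef_pos: [359.1, 286.0, 19.8]
eef_rot: [-0.192, 3.136, 0.0]
ft_force: [-0.6, 0.5, -0.9]
width: 43.4
grip_force: 30.0
```

Emit:
{"op": "carry_out", "data": {"commands": [{"linear":[0,0,-0.001],"rot":[0,0,0],"jaw":-0.3},{"linear":[0,0,-0.002],"rot":[0,0,0],"jaw":-0.3},{"linear":[0,0,-0.002],"rot":[0,0,0],"jaw":-0.3}]}}

```text
t: 24.1
eef_pos: [359.0, 285.9, 17.8]
eef_rot: [-0.192, 3.136, 0.0]
ft_force: [0.4, 0.1, -1.0]
width: 43.6
grip_force: 30.0
```

Emit:
{"op": "carry_out", "data": {"commands": [{"linear":[0,0,-0.0007],"rot":[0,0,0],"jaw":-0.3},{"linear":[0,0,-0.0015],"rot":[0,0,0],"jaw":-0.3},{"linear":[0,0,-0.0015],"rot":[0,0,0],"jaw":-0.3}]}}

```text
t: 24.48
eef_pos: [359.0, 285.9, 16.2]
eef_rot: [-0.192, 3.136, -0.0]
ft_force: [0.6, -0.4, -0.7]
width: 43.6
grip_force: 30.0
```

Emit:
{"op": "carry_out", "data": {"commands": [{"linear":[0,0,-0.0007],"rot":[0,0,0],"jaw":-0.3},{"linear":[0,0,-0.0015],"rot":[0,0,0],"jaw":-0.3},{"linear":[0,0,-0.0015],"rot":[0,0,0],"jaw":-0.3}]}}

```text
t: 24.85
eef_pos: [359.2, 286.0, 15.9]
eef_rot: [-0.192, 3.135, 0.0]
ft_force: [-6.1, -4.0, 23.9]
width: 43.7
grip_force: 30.0
```

It is on the floor. Take the load off, open, and rise.

Emit:
{"op": "carry_out", "data": {"commands": [{"linear":[0,0,0.0012],"rot":[0,0,0],"jaw":-0.3},{"linear":[0,0,0.0012],"rot":[0,0,0],"jaw":0.0},{"linear":[0,0,0.0012],"rot":[0,0,0],"jaw":0.2},{"linear":[0,0,0.0012],"rot":[0,0,0],"jaw":0.2},{"linear":[0,0,0.03],"rot":[0,0,0],"jaw":0.2},{"linear":[0,0,0.08],"rot":[0,0,0],"jaw":0.2},{"linear":[0,0,0.14],"rot":[0,0,0],"jaw":0.2},{"linear":[0,0,0.2],"rot":[0,0,0],"jaw":0.2}]}}

```text
t: 25.85
eef_pos: [358.7, 285.7, 216.6]
eef_rot: [0.192, -3.136, 0.0]
ft_force: [1.3, 0.2, 0.4]
width: 56.0
grip_force: 0.0
```

Emit:
{"op": "carry_out", "data": {"commands": [{"linear":[0,-0.05,0.05],"rot":[0,0,0],"jaw":0.2},{"linear":[0,-0.1,0.05],"rot":[0,0,0],"jaw":0.2},{"linear":[0,-0.15,0.05],"rot":[0,0,0],"jaw":0.2},{"linear":[0,-0.2,0.05],"rot":[0,0,0],"jaw":0.2},{"linear":[0,-0.2,0.05],"rot":[0,0,0],"jaw":0.2}]}}

```text
t: 26.48
eef_pos: [358.9, 83.7, 264.8]
eef_rot: [-0.185, 3.136, -0.0]
ft_force: [0.2, -0.6, -0.5]
width: 56.0
grip_force: 0.0
```

```bash
python3 - <<'E'
from fit import *
I={n:viewer.get_image(n) for n in("side","top")};s,T=I["side"],I["top"]
f=lambda im,r:cv2.resize(cv2.cvtColor(im["pixels"],cv2.COLOR_RGB2BGR)[r[1]:r[1]+80,r[0]:r[0]+80],None,fx=3.3,fy=3.3,interpolation=2)
cv2.imwrite("pics/g4.png",np.hstack([f(s,(215,210)),f(T,(165,245)),f(s,(335,170))]))
print(readout.get_obs())
E
```

```text
{'t': 26.575, 'joint_positions': array([ 0.108, -0.049,  2.007,  0.   ,  1.183, -1.583]), 'qvel': array([ 0.036,  0.008, -0.007, -0.001,  0.001,  0.002]), 'tau': array([ -1.67 , -26.634, -28.969,  -0.082,   0.093,  -0.116]), 'eef_pos': array([359.037,  85.897, 264.768]), 'eef_rot': array([-0.189,  3.136,  0.   ]), 'ft_force': array([-0.694,  0.397, -0.519]), 'wrist_torque': array([ 0.052, -0.035,  0.043]), 'grip_force': 0.0, 'width': 55.71278539737456}
```

View pics/g4.png

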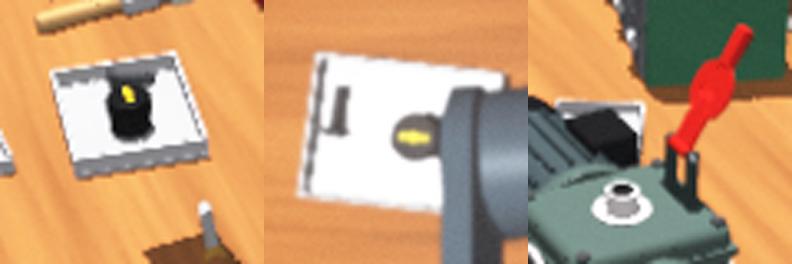

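The cap stands upright mid-tray (left crop (130,110), clear of the bolt). The neck is bare at right crop (622,195), and the flap is still back. Handing in.

```bash
python3 -c "
from station import bot
print(bot.hand_in())"
```

```text
the job is handed in; nothing more can be done
None
```

The job is handed in at about 27 s: the flap is swung back to about 2.1 rad, the cap is unscrewed and stands upright in the large tray clear of the bolt, and no bystander was touched; the hand-in gave no verdict.

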